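# Pack the finial row in reverse order

## Task

Move the four stone finials from the brown display board into the packing crate beside it in reverse order: the one nearest the robot on the board goes into the crate's farthest cell, the next into the cell before that, and so on, until the one that stood farthest away is in the nearest cell. Each must stand upright on the floor of its own cell, let go and at rest; set them down without dropping them, and leave the mallet, the try square and the blue bowl where they are.

Things in the scene. Friction and masses are not known exactly. Their poses are not given: they have to be found in the camera images.
- finial_white_mid (a point): Loose turned finial: white marble, round dome top (plain cylinder up to 61 mm). 38 mm diameter, 80 mm tall, about 0.2 kg, standing upright on its pad. The point is its centre on the axis, 40 mm above its underside; z is its axis, upward.
- finial_honey_mid (a point): Loose turned finial: honey-yellow stone, pointed cone top (plain cylinder up to 51 mm, then the cone). 38 mm diameter, 80 mm tall, about 0.2 kg, standing upright on its pad. The point is its centre on the axis, 40 mm above its underside; z is its axis, upward.
- finial_green_mid (a point): Loose turned finial: dark green stone, narrow neck and ball top (plain cylinder up to 54 mm, ball 28 mm wide). 38 mm diameter, 80 mm tall, about 0.2 kg, standing upright on its pad. The point is its centre on the axis, 40 mm above its underside; z is its axis, upward.
- finial_red_mid (a point): Loose turned finial: dark red stone, flat top (plain cylinder up to 76 mm). 38 mm diameter, 80 mm tall, about 0.2 kg, standing upright on its pad. The point is its centre on the axis, 40 mm above its underside; z is its axis, upward.
- pad_white: Fixed blue felt pad, 58 x 66 mm and 6 mm thick, on the display board, on which the white finial starts (within 3 mm of its middle). It stays there, and so shows where in the row that finial began. Origin: centre of its underside.
- pad_honey: Fixed black felt pad, 58 x 66 mm and 6 mm thick, on the display board, on which the honey finial starts (within 3 mm of its middle). It stays there, and so shows where in the row that finial began. Origin: centre of its underside.
- pad_green: Fixed pale grey felt pad, 58 x 66 mm and 6 mm thick, on the display board, on which the green finial starts (within 3 mm of its middle). It stays there, and so shows where in the row that finial began. Origin: centre of its underside.
- pad_red: Fixed yellow felt pad, 58 x 66 mm and 6 mm thick, on the display board, on which the red finial starts (within 3 mm of its middle). It stays there, and so shows where in the row that finial began. Origin: centre of its underside.
- board: Fixed brown board, 290 x 80 x 12 mm, with dark ribs (5 mm, tops 28 mm above the table) between four pads. Origin: centre of its underside, on the table. x points away from the robot along the row: pad centres at x = -102, -34, 34, 102 mm, y = 0. Board and crate stand side by side, either on the left, each turned up to 0.25 rad. The mallet, bowl (left) and square (right), under 75 mm high, are 30 mm or more clear of both.
- crate: Fixed pale wooden packing crate, open on top, 278 x 74 x 21 mm, with four empty dark-floored cells in a row. Origin: centre of its underside, on the table. The row runs along its x axis, which points away from the robot: cell centres at x = -102, -34, +34, +102 mm, y = 0. Cells are 62 x 62 mm inside; walls 6 mm, cell floor 6 mm and rim 21 mm above the table.
Not all that is in view belongs to the job. What is shaped like the part that bears finial_red_mid but purple is not meant.

How it is judged:
At the end, for the whole second after the job is handed in: All four finials stand upright (within 0.12 rad) on the crate's cell floors (height within 6 mm), each within 16 mm of the centre, along and across, of the cell that mirrors its starting place in the row (nearest to farthest and so on), at rest and not touched by the fingers (((x of pad_white in the frame of board between -0.122 and -0.082 m and x of finial_white_mid in the frame of crate between 0.086 and 0.118 m) or (x of pad_white in the frame of board between -0.054 and -0.014 m and x of finial_white_mid in the frame of crate between 0.018 and 0.05 m) or (x of pad_white in the frame of board between 0.014 and 0.054 m and x of finial_white_mid in the frame of crate between -0.05 and -0.018 m) or (x of pad_white in the frame of board between 0.082 and 0.122 m and x of finial_white_mid in the frame of crate between -0.118 and -0.086 m)) and y of finial_white_mid in the frame of crate between -0.016 and 0.016 m and z of finial_white_mid in the frame of crate between 0.04 and 0.052 m and angle between each of finial_white_mid, finial_honey_mid, finial_green_mid, finial_red_mid's own z axis and vertical below 0.12 rad and linear speed of each of finial_white, finial_honey, finial_green, finial_red below 0.02 m/s and angular speed of each of finial_white, finial_honey, finial_green, finial_red below 0.2 rad/s and contact force between each of finial_white, finial_honey, finial_green, finial_red and the fingers below 0.05 N and ((x of pad_honey in the frame of board between -0.122 and -0.082 m and x of finial_honey_mid in the frame of crate between 0.086 and 0.118 m) or (x of pad_honey in the frame of board between -0.054 and -0.014 m and x of finial_honey_mid in the frame of crate between 0.018 and 0.05 m) or (x of pad_honey in the frame of board between 0.014 and 0.054 m and x of finial_honey_mid in the frame of crate between -0.05 and -0.018 m) or (x of pad_honey in the frame of board between 0.082 and 0.122 m and x of finial_honey_mid in the frame of crate between -0.118 and -0.086 m)) and y of finial_honey_mid in the frame of crate between -0.016 and 0.016 m and z of finial_honey_mid in the frame of crate between 0.04 and 0.052 m and ((x of pad_green in the frame of board between -0.122 and -0.082 m and x of finial_green_mid in the frame of crate between 0.086 and 0.118 m) or (x of pad_green in the frame of board between -0.054 and -0.014 m and x of finial_green_mid in the frame of crate between 0.018 and 0.05 m) or (x of pad_green in the frame of board between 0.014 and 0.054 m and x of finial_green_mid in the frame of crate between -0.05 and -0.018 m) or (x of pad_green in the frame of board between 0.082 and 0.122 m and x of finial_green_mid in the frame of crate between -0.118 and -0.086 m)) and y of finial_green_mid in the frame of crate between -0.016 and 0.016 m and z of finial_green_mid in the frame of crate between 0.04 and 0.052 m and ((x of pad_red in the frame of board between -0.122 and -0.082 m and x of finial_red_mid in the frame of crate between 0.086 and 0.118 m) or (x of pad_red in the frame of board between -0.054 and -0.014 m and x of finial_red_mid in the frame of crate between 0.018 and 0.05 m) or (x of pad_red in the frame of board between 0.014 and 0.054 m and x of finial_red_mid in the frame of crate between -0.05 and -0.018 m) or (x of pad_red in the frame of board between 0.082 and 0.122 m and x of finial_red_mid in the frame of crate between -0.118 and -0.086 m)) and y of finial_red_mid in the frame of crate between -0.016 and 0.016 m and z of finial_red_mid in the frame of crate between 0.04 and 0.052 m).
It fails at once if a finial is dropped (it falls free by more than about 20 mm) ((linear speed of finial_white above 0.63 m/s and contact force between finial_white and the arm below 0.02 N and contact force between finial_white and the fingers below 0.02 N) or (linear speed of finial_honey above 0.63 m/s and contact force between finial_honey and the arm below 0.02 N and contact force between finial_honey and the fingers below 0.02 N) or (linear speed of finial_green above 0.63 m/s and contact force between finial_green and the arm below 0.02 N and contact force between finial_green and the fingers below 0.02 N) or (linear speed of finial_red above 0.63 m/s and contact force between finial_red and the arm below 0.02 N and contact force between finial_red and the fingers below 0.02 N)).
It fails at once if the mallet is shifted by more than 30 mm (distance of mallet from where it was at the start of the episode above 0.03 m).
It fails at once if the square is shifted by more than 30 mm (distance of square from where it was at the start of the episode above 0.03 m).
It fails at once if the bowl is shifted by more than 30 mm (distance of water_bowl from where it was at the start of the episode above 0.03 m).
It also fails if it takes over 120 s, if anything falls off the work surface, if the arm or the gripper's body presses on something with over 40 N, if the wrist force passes 120 N, or if a joint passes its speed limit or range.

## Robot

A 6-joint arm with a two-finger parallel gripper is mounted at the origin on the work surface. World frame = base frame: x ahead of the robot, y to its left, z up, the work surface at z = 0. Lengths are in m, angles in rad, forces in N, time in s.
With the tool pointing down it reaches from about 0.375 to 0.975 m from the base axis. Payload 3.8 kg.
Tool frame: the origin (TCP) lies on the centre line of the jaws, within the pads' length; the fingertips stand 14 mm ahead of it and the grasp point (between the pads) lies 5 mm behind it; z points along the fingers, x is the direction in which the jaws open and shut, and the axes are right-handed (so a half turn about z gives the same grasp; the last joint's range is limited). The gripper opens to 85 mm and grips with 20 to 120 N. Pads are 22 mm wide; open, the fingers measure 114 mm over their backs; the gripper's body (76 mm by 85 mm) begins 54 mm behind the grasp point. The pads swing forward as they close: fully open they stand 13 mm farther back than shut.
Start: joints at [1.262, 0.264, 1.604, -0, 1.274, -0.037], TCP at [0.181, 0.65, 0.22] pointing down, gripper open.
Joint ranges: [-2.63, 2.63], [-0.94, 2.18], [0.31, 2.57], [-1.31, 4.45], [0, 2.66], [-2.55, 2.55]. Speed limits (rad/s): [2.57, 2.57, 3.14, 3.14, 3.14, 3.14].

## Interface

Orientations are given as a rotation vector (axis times angle).
In Python, from workcell import bot gives the robot as it stands. The module is installed in compiled form; this text tells all that it offers.
- The arm moves only by the tool arm_command, never from a script. Its argument "steps" is one flat list of numbers, 7 for each row, row after row: the shift along the tool's x, y, z in units of 30 mm (1.0 is 30 mm), then the turn, a rotation vector about the tool's x, y, z in units of 6 degrees (1.0 is 6 degrees), then the opening, from 0 (shut) to 1 (fully open). In form: [tx, ty, tz, ax, ay, az, fingers, tx, ty, tz, ax, ay, az, fingers, ...]. A call has 1 to 10 rows; each row shifts and turns the commanded pose from where the row before left it, along the tool's axes as they then stand; what a row does not reach is not made up. A row lasts 1/8 s, in which the tool goes at most 62.5 mm and 10.7 degrees, less where a joint would pass 70% of its speed; a pose out of reach is approached as far as the arm can. A call is refused whole if a number of a shift passes 1 or a number of a turn 1, either way. A call with a gripper value outside its range is refused whole. The fingers move at their own pace and stop on an object; "squeeze" is the grip in N (left out, the last holds). Time passes only in rows, so rows that do not move let the fingers close. It gives the time, the measured TCP pose, the force and the opening at its end, in the units of the state.
- bot.read_state(): the state, without advancing time (a new reading comes with each control period).
- bot.read_camera(name): name is "scene" or "side" or "wrist"; returns a dict with "img" (384x512x3 uint8, red, green, blue), "camera_matrix" (3x3 intrinsics, pixels), "k1" (the pictures are not rectified: a ray, as slopes to the right and down, at radius r is drawn at 1 + k1 r^2 times it, then the intrinsics apply), "pose" (4x4, takes a point from camera to world coordinates); the wrist camera has in their place "T_tool_cam" (4x4, takes a point from camera to tool coordinates, whose origin is the TCP and whose axes are the tool frame's). Camera axes: x right, y down, z forward; pixel columns grow to the right and rows downward; lengths in m; the calibration is good to about 2 mm. A picture is of the moment at which its call begins: read the wrist's pose just before it. There is no depth.
- bot.finish_job(): hands the job in, once; it reports no verdict.
The state is a dict: "time": time; "q": joint angles; "joint_vel": joint speeds; "joint_torque": joint torques, N m; "tool_pos": TCP position; "tcp_rot": TCP orientation; "wrist_force": force on the tool from outside, world axes, zero at the start; "torque": the same for the moment, N m; "width": opening from 0.0 (shut) to 1.0 (fully open).
Only numpy, scipy, OpenCV 4.12 (cv2) and the standard library are available. Lean on these libraries where they do the work, as an engineer would, in place of code of your own. Each camera call takes 0.05 s, during which the arm holds its last target.

## Working session

There is one attempt and no reset: what is moved stays moved. The work goes in short steps, Python scripts to look and compute and a tool call to move; the robot and the scene stay as the last step left them, time stands still between calls to the robot, and variables do not carry over. Pictures are saved under pics/ and viewed, and the job is handed in when it is done.

Besides the shell and the picture viewer there is one more tool, called by a JSON object that holds its "op" and its "data", one argument or row to a line. arm_command: Moves the arm, as the interface text tells. Its arguments: {"type":"object","properties":{"steps":{"type":"array","items":{"type":"number"}},"squeeze":{"type":"number"}},"required":["steps"]}

```bash
mkdir -p pics; cat > h.py <<'E'
import numpy as np, cv2
from workcell import bot
from scipy.spatial.transform import Rotation as R
def save(n,img): cv2.imwrite(f'pics/{n}.png',cv2.cvtColor(img,cv2.COLOR_RGB2BGR))
E
python3 - <<'E'
from h import *
s=bot.read_state(); print(s)
for n in ['scene','side','wrist']:
    c=bot.read_camera(n); save(n+'0',c['img']); print(n,{k:np.round(v,4).tolist() for k,v in c.items() if k!='img'})
E
```

```text
{'time': 0.0, 'q': array([ 1.26208860e+00,  2.64775607e-01,  1.60539198e+00, -2.35713369e-05,
        1.27372402e+00, -3.69339673e-02]), 'joint_vel': array([-0.00053324, -0.00060248, -0.00113467,  0.00090178, -0.00076674,
       -0.00051171]), 'joint_torque': array([-2.34237588e-03, -5.15111482e+01, -3.67310071e+01, -3.50154605e-04,
        1.31124005e-02,  1.71231835e-05]), 'tool_pos': array([0.18099337, 0.64947724, 0.21873724]), 'tcp_rot': array([ 2.50082484,  1.89922391, -0.00293296]), 'wrist_force': array([ 0.23138985,  0.52528987, -0.04882321]), 'torque': array([-0.0215737 , -0.00839781, -0.02005499]), 'width': 0.99976751954808}
scene {'camera_matrix': [[389.4062, 0.0, 264.2828], [0.0, 389.4062, 189.6328], [0.0, 0.0, 1.0]], 'k1': -0.0958, 'pose': [[-0.753, 0.517, -0.407, 0.8392], [0.6579, 0.5817, -0.4784, 0.3001], [-0.0106, -0.628, -0.7782, 0.5934], [0.0, 0.0, 0.0, 1.0]]}
side {'camera_matrix': [[404.9416, 0.0, 257.8408], [0.0, 404.9416, 191.0669], [0.0, 0.0, 1.0]], 'k1': -0.1009, 'pose': [[-0.9844, -0.1344, 0.1138, 0.4739], [-0.176, 0.7762, -0.6054, 0.515], [-0.007, -0.616, -0.7877, 0.729], [0.0, 0.0, 0.0, 1.0]]}
wrist {'camera_matrix': [[299.0967, 0.0, 259.1566], [0.0, 299.0967, 192.9832], [0.0, 0.0, 1.0]], 'k1': -0.0609, 'T_tool_cam': [[1.0, -0.0004, 0.0005, 0.0002], [0.0002, 0.9623, 0.272, -0.0684], [-0.0006, -0.272, 0.9623, -0.1543], [0.0, 0.0, 0.0, 1.0]]}
```

View pics/scene0.png

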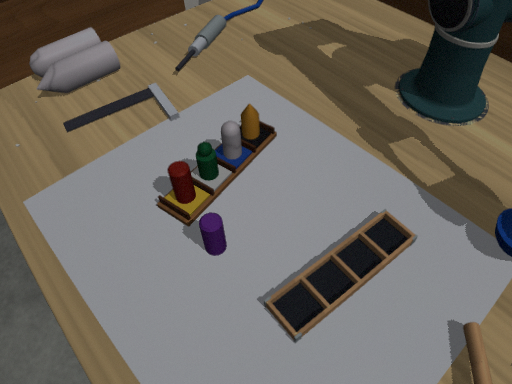

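View pics/side0.png

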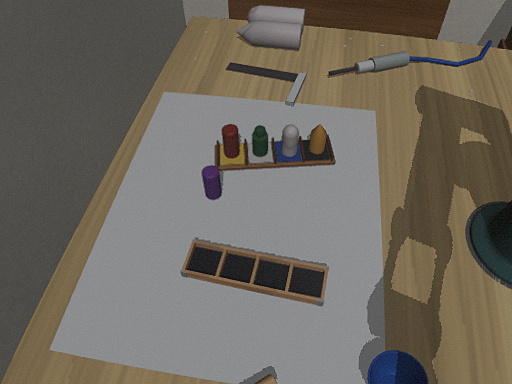

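View pics/wrist0.png

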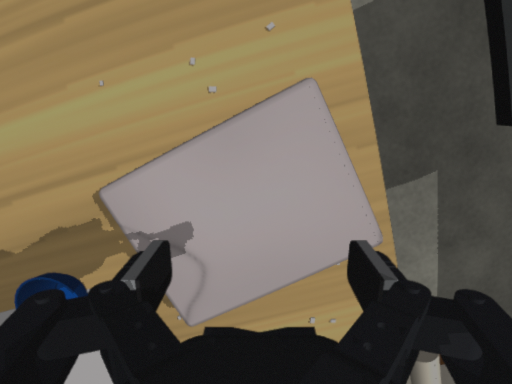

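Scene view: the robot is at upper right. From near to far along the board are honey (250,122), white (231,140), green (206,160) and red (181,182). The purple decoy stands at (213,234) and the crate at (340,270).

What could be taken for what I want:
- **Red:** red at scene (181,182) and side (231,140), or the purple flat-top cylinder at (213,234) and (212,183). I choose the red one on the yellow pad.
- **White:** the white dome at (231,140), or the large grey pieces at (75,62).
- **Crate:** only the one.

I'll check this in a crop.

```bash
cat >> h.py <<'E'
def ray(c,uv):
    K=c['camera_matrix']; d=np.array([(uv[0]-K[0,2])/K[0,0],(uv[1]-K[1,2])/K[1,1]]); s=d.copy()
    for _ in range(20): s=d/(1+c['k1']*(s@s))
    v=c['pose'][:3,:3]@np.array([s[0],s[1],1]); return c['pose'][:3,3],v/np.linalg.norm(v)
def plane(c,uv,z):
    o,d=ray(c,uv); return o+d*(z-o[2])/d[2]
def tri(*rs):
    A=0;b=0
    for o,d in rs:
        P=np.eye(3)-np.outer(d,d); A=A+P; b=b+P@o
    x=np.linalg.solve(A,b); return x,[np.linalg.norm((np.eye(3)-np.outer(d,d))@(x-o)) for o,d in rs]
def proj(c,X):
    p=c['pose'][:3,:3].T@(np.asarray(X)-c['pose'][:3,3]); s=p[:2]/p[2]; s=s*(1+c['k1']*(s@s)); K=c['camera_matrix']
    return np.array([K[0,0]*s[0]+K[0,2],K[1,1]*s[1]+K[1,2]])
E
python3 - <<'E'
from h import *
a=cv2.imread('pics/scene0.png')[90:230,140:300]; b=cv2.imread('pics/side0.png')[110:180,195:345]
cv2.imwrite('pics/crop1.png',cv2.resize(a,(640,560),interpolation=cv2.INTER_CUBIC))
cv2.imwrite('pics/crop2.png',cv2.resize(b,(750,350),interpolation=cv2.INTER_CUBIC))
E
```

```text
(no output)
```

View pics/crop1.png

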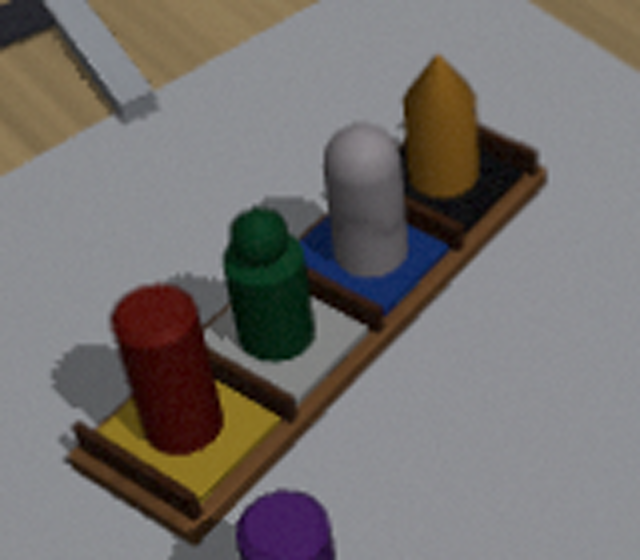

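View pics/crop2.png

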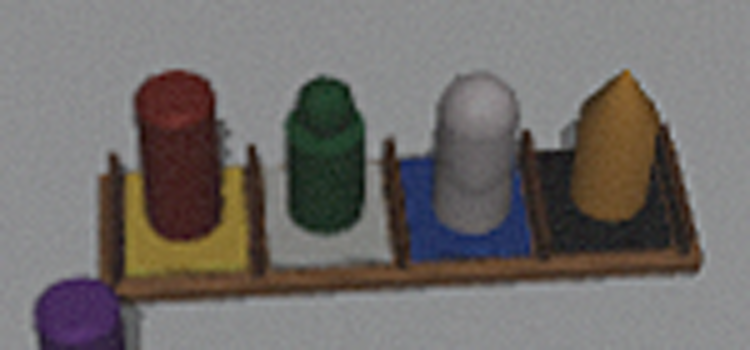

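The crops confirm it: honey (black pad), white (blue), green (grey) and red (yellow) from near to far. The purple decoy is off the board. Next is the crate.

```bash
python3 - <<'E'
from h import *
a=cv2.imread('pics/scene0.png')[205:340,260:420]; b=cv2.imread('pics/side0.png')[235:305,178:333]
cv2.imwrite('pics/crop3.png',cv2.resize(a,None,fx=4,fy=4,interpolation=cv2.INTER_CUBIC))
cv2.imwrite('pics/crop4.png',cv2.resize(b,None,fx=5,fy=5,interpolation=cv2.INTER_CUBIC))
S=bot.read_camera('scene');D=bot.read_camera('side')
ps=lambda x,y:((x+.5)/4-.5+140,(y+.5)/4-.5+90)
pd=lambda x,y:((x+.5)/5-.5+195,(y+.5)/5-.5+110)
t,e=tri(ray(S,ps(438,57)),ray(D,pd(627,70))); print('honey tip',t,e)
t,e=tri(ray(S,ps(158,315)),ray(D,pd(176,99))); print('red top',t,e)
for n,p,q in [('honey',(443,197),(608,220)),('white',(372,277),(472,236)),('green',(276,358),(325,234)),('red',(182,452),(180,240))]:
    o=[]
    for c,u in ((S,ps(*p)),(D,pd(*q))):
        x=plane(c,u,.018); d=x[:2]-c['pose'][:2,3]; o.append(np.round(x[:2]+.019*d/np.linalg.norm(d),4))
    print(n,*o)
# dark cell floors
for nm,c in (('s',S),('d',D)):
    g=c['img'].astype(int).max(2); m=(g<62).astype('uint8'); m=cv2.morphologyEx(m,cv2.MORPH_OPEN,np.ones((3,3)))
    k,l,st,ce=cv2.connectedComponentsWithStats(m)
    for i in range(1,k):
        if 200<st[i,4]<2500: print(nm,st[i],ce[i].round(1),plane(c,ce[i],.006).round(4))
E
```

```text
honey tip [ 0.45938696 -0.18781306  0.09895816] [np.float64(0.0013530779853054263), np.float64(0.0013530779853053278)]
red top [ 0.65895273 -0.13686656  0.09634914] [np.float64(0.0015560102414860432), np.float64(0.001556010241486063)]
honey [ 0.4575 -0.1928] [ 0.4579 -0.1872]
white [ 0.523  -0.1727] [ 0.5229 -0.1654]
green [ 0.5932 -0.1623] [ 0.5943 -0.1545]
red [ 0.6619 -0.1458] [ 0.6639 -0.1385]
s [ 23   0  53  16 352] [46.6  6.1] [ 0.5584 -1.1878  0.006 ]
s [   0    0  153   66 2438] [61.6 28.5] [ 0.5803 -0.9809  0.006 ]
s [ 64  89  90  42 924] [108.  109.3] [ 0.6494 -0.4969  0.006 ]
s [240 123  34  30 454] [255.8 137.1] [ 0.449  -0.1842  0.006 ]
s [196 142  40  38 793] [209.8 161.9] [ 0.5678 -0.1911  0.006 ]
s [170 171  44  32 683] [186.9 187.5] [ 0.6419 -0.1657  0.006 ]
s [366 216  43  38 938] [387.3 234.4] [0.4355 0.1623 0.006 ]
s [201 231  14  23 219] [208.2 241.5] [ 0.6829 -0.0383  0.006 ]
s [ 337  236   47   42 1083] [360.3 256.4] [0.5058 0.1588 0.006 ]
s [ 307  258   49   46 1221] [331.1 280.2] [0.5757 0.1556 0.006 ]
s [ 274  281   51   50 1390] [299.1 305.6] [0.6454 0.152  0.006 ]
d [227  63  70  18 533] [262.2  71.6] [ 0.6452 -0.4881  0.006 ]
d [299 137  34  25 438] [314.7 151.1] [ 0.4625 -0.1875  0.006 ]
d [253 139  15  17 233] [259.9 146.9] [ 0.5978 -0.1785  0.006 ]
d [188 247  34  28 706] [204.  260.4] [0.6539 0.1519 0.006 ]
d [220 254  35  29 741] [237.2 267.7] [0.5847 0.1561 0.006 ]
d [254 260  35  30 788] [271.3 274.7] [0.5157 0.1594 0.006 ]
d [289 267  35  30 808] [306.2 281.6] [0.4468 0.1627 0.006 ]
d [397 353  30  31 645] [410.  370.2] [0.2503 0.3011 0.006 ]
```

View pics/crop3.png

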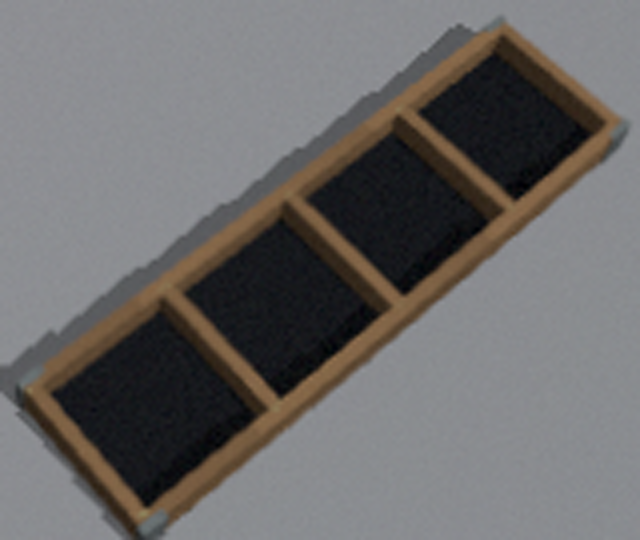

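View pics/crop4.png

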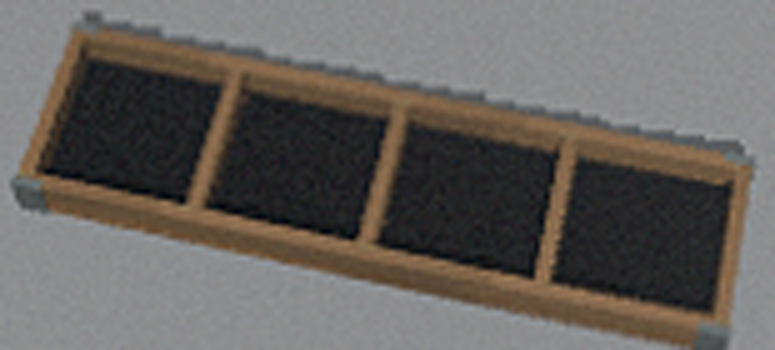

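```bash
python3 - <<'E'
from h import *
S=bot.read_camera('scene');D=bot.read_camera('side')
ps=lambda x,y:((x+.5)/4-.5+260,(y+.5)/4-.5+205)
pd=lambda x,y:((x+.5)/5-.5+178,(y+.5)/5-.5+235)
P=[]
for n,a,b in [('n-',(501,29),(748,162)),('n+',(621,126),(722,326)),('f-',(27,388),(84,30)),('f+',(146,519),(22,180))]:
    t,e=tri(ray(S,ps(*a)),ray(D,pd(*b))); print(n,t.round(4),np.round(e[0],4),plane(S,ps(*a),.021).round(4),plane(D,pd(*b),.021).round(4)); P.append(t)
P=np.array(P); print('c',P.mean(0)); d=(P[2]+P[3]-P[0]-P[1])/2; print(np.linalg.norm(d),np.arctan2(d[1],d[0]))
s=bot.read_state(); Rm=R.from_rotvec(s['tcp_rot']).as_matrix(); print(s['tool_pos'],Rm.round(3))
E
```

```text
n- [0.4104 0.1326 0.0212] 0.0002 [0.4104 0.1327 0.021 ] [0.4103 0.1323 0.021 ]
n+ [0.4144 0.2017 0.023 ] 0.0008 [0.4124 0.2007 0.021 ] [0.4145 0.2016 0.021 ]
f- [0.6823 0.1162 0.0162] 0.0 [0.6836 0.1176 0.021 ] [0.6809 0.1189 0.021 ]
f+ [0.6858 0.187  0.0218] 0.0021 [0.6846 0.1849 0.021 ] [0.6867 0.1887 0.021 ]
c [0.54820473 0.15936574 0.02055206]
0.27212882194594773 -0.057311707935978104
[0.18114308 0.65005862 0.21975444] [[ 0.268  0.963 -0.   ]
 [ 0.963 -0.268 -0.001]
 [-0.001 -0.    -1.   ]]
```

{"op": "arm_command", "data": {
  "steps": [0, 0, 0, 0, 0, -0.98, 1, 0, 0, 0, 0, 0, -0.98, 1, 0, 0, 0, 0, 0, -0.98, 1, 0, 0, 0, 0, 0, -0.98, 1, 0, 0, 0, 0, 0, -0.95, 1, -1, 0.14, 0, 0, 0, 0, 1, -1, 0.14, 0, 0, 0, 0, 1, -1, 0.14, 0, 0, 0, 0, 1, -1, 0.14, 0, 0, 0, 0, 1, -1, 0.14, 0, 0, 0, 0, 1]
}}

```text
time: 1.6
tool_pos: [0.2373, 0.5085, 0.2202]
tcp_rot: [1.942, 2.47, 0.0]
wrist_force: [0.2, -0.9, -0.3]
width: 1.002
```

{"op": "arm_command", "data": {
  "steps": [-1, 0.14, 0, 0, 0, 0, 1, -1, 0.14, 0, 0, 0, 0, 1, -1, 0.14, 0, 0, 0, 0, 1, -1, 0.14, 0, 0, 0, 0, 1, -1, 0.14, 0, 0, 0, 0, 1, -1, 0.14, 0, 0, 0, 0, 1, -1, 0.14, 0, 0, 0, 0, 1, -1, 0.14, 0, 0, 0, 0, 1, -1, 0.14, 0, 0, 0, 0, 1, -1, 0.14, 0, 0, 0, 0, 1]
}}

```text
time: 2.85
tool_pos: [0.3489, 0.2269, 0.2203]
tcp_rot: [1.941, 2.47, 0.001]
wrist_force: [0.2, 0.0, 0.1]
width: 1.001
```

{"op": "arm_command", "data": {
  "steps": [-1, 0.14, 0, 0, 0, 0, 1, -1, 0.14, 0, 0, 0, 0, 1, -1, 0.14, 0, 0, 0, 0, 1, -1, 0.14, 0, 0, 0, 0, 1, -1, 0.14, 0, 0, 0, 0, 1, -1, 0.14, 0, 0, 0, 0, 1, -1, 0.14, 0, 0, 0, 0, 1, -1, 0.14, 0, 0, 0, 0, 1, -1, 0.14, 0, 0, 0, 0, 1, -1, 0.14, 0, 0, 0, 0, 1]
}}

```text
time: 4.1
tool_pos: [0.4605, -0.0548, 0.2203]
tcp_rot: [1.942, 2.469, 0.001]
wrist_force: [0.8, 0.5, -1.0]
width: 0.998
```

{"op": "arm_command", "data": {
  "steps": [-1, 0.14, 0, 0, 0, 0, 1, -1, 0.14, 0, 0, 0, 0, 1, -1, 0.14, 0, 0, 0, 0, 1, -0.8, 0.14, 0, 0, 0, 0, 1, 0, 0, 0, 0, 0, 0, 1, 0, 0, 0, 0, 0, 0, 1]
}}

```text
time: 4.85
tool_pos: [0.5031, -0.1602, 0.2199]
tcp_rot: [-1.941, -2.469, -0.0]
wrist_force: [0.9, -0.1, -0.1]
width: 1.001
```

```bash
cat >> h.py <<'E'
def wrist():
    s=bot.read_state(); c=bot.read_camera('wrist'); T=np.eye(4); T[:3,:3]=R.from_rotvec(s['tcp_rot']).as_matrix(); T[:3,3]=s['tool_pos']
    c['pose']=T@c['T_tool_cam']; return s,c
E
python3 - <<'E'
from h import *
s,c=wrist(); save('w1',c['img']); np.savez('w1.npz',**c); print(s)
E
```

```text
{'time': 4.85, 'q': array([-3.55690184e-01, -1.44834810e-02,  1.91557208e+00,  4.91059259e-04,
        1.24138394e+00, -2.16467315e+00]), 'joint_vel': array([ 0.01108268, -0.00900116,  0.00642352, -0.00051396,  0.00048576,
       -0.00046891]), 'joint_torque': array([-4.12883358e-01, -3.53046370e+01, -3.66568744e+01, -3.21525510e-02,
       -3.52218433e-02, -2.27487166e-03]), 'tool_pos': array([ 0.50312707, -0.1601663 ,  0.21989244]), 'tcp_rot': array([-1.94136333e+00, -2.46871578e+00, -2.72325151e-04]), 'wrist_force': array([ 0.941312  , -0.10922242, -0.05955758]), 'torque': array([-0.01693293, -0.01865394, -0.00560095]), 'width': 1.0009191290655621}
```

View pics/w1.png

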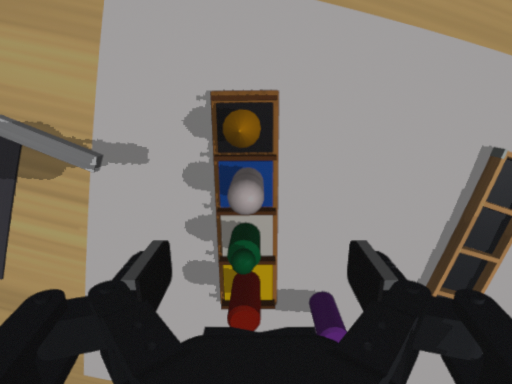

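The wrist view shows the board upright at columns 211-280. Honey is at (241,128), white at (246,190), green at (244,250) and red at (245,300), with purple at (327,317). I'll zoom in to measure.

```bash
python3 - <<'E'
import cv2
b=cv2.imread('pics/w1.png')
cv2.imwrite('pics/w1c.png',cv2.resize(b[80:225,195:335],None,fx=4,fy=4,interpolation=cv2.INTER_CUBIC))
cv2.imwrite('pics/w1d.png',cv2.resize(b[200:340,195:335],None,fx=4,fy=4,interpolation=cv2.INTER_CUBIC))
E
```

```text
(no output)
```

View pics/w1c.png

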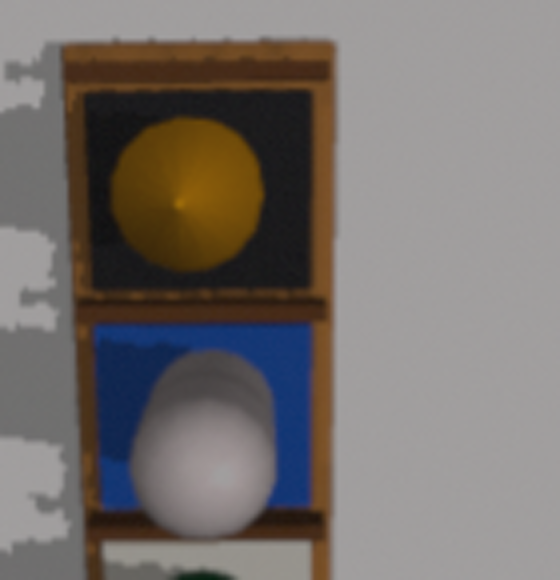

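View pics/w1d.png

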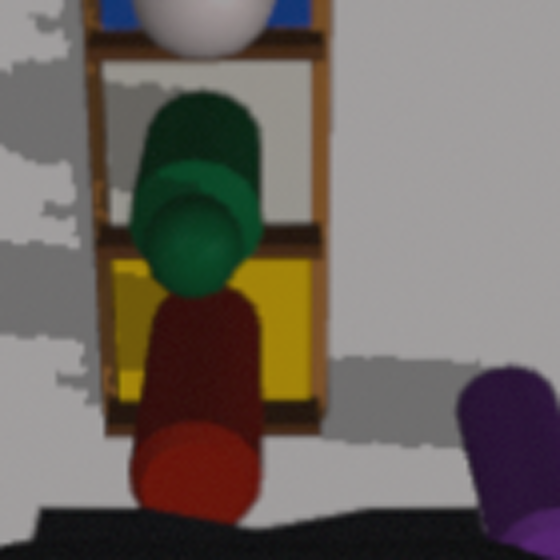

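```bash
python3 - <<'E'
from h import *
c=dict(np.load('w1.npz'))
f=lambda x,y,o:((x+.5)/4-.5+195,(y+.5)/4-.5+o)
u=lambda n,v:print(n,v)
P=[]
for n,o,q in [('black',80,[(85,91),(312,90),(90,291),(311,292)]),('blue',80,[(95,324),(312,323),(100,512),(310,510)]),('grey',200,[(102,62),(312,60),(312,228)]),('yellow',200,[(112,260),(312,262),(118,402),(314,402)])]:
    X=np.array([plane(c,f(*p,o),.018)[:2] for p in q]); m=X.mean(0) if len(X)==4 else (X[0]+X[2])/2; P.append(m); print(n,m.round(4))
P=np.array(P); d=P[3]-P[0]; a=np.arctan2(d[1],d[0]); print('board',P.mean(0),a,np.linalg.norm(d))
for n,o,q in [('white',80,(210,350)),('green',200,(204,92)),('red',200,(208,284))]:
    x=plane(c,f(*q,o),.018); w=x[:2]-c['pose'][:2,3]; print(n,(x[:2]+.019*w/np.linalg.norm(w)).round(4))
# honey: tip ray with scene and side
S=bot.read_camera('scene');D=bot.read_camera('side')
t=(ray(c,f(180,205,80)),ray(S,((438.5)/4-.5+140,57.5/4-.5+90)),ray(D,(627.5/5-.5+195,70.5/5-.5+110)))
print(tri(*t)); print(plane(c,f(180,205,80),.098))
# red top ctr
t=(ray(c,f(196,478,200)),ray(S,((158.5)/4-.5+140,315.5/4-.5+90)),ray(D,(176.5/5-.5+195,99.5/5-.5+110)))
print(tri(*t)); print(plane(c,f(196,478,200),.098))
E
```

```text
black [ 0.4615 -0.1876]
blue [ 0.5277 -0.1709]
grey [ 0.5948 -0.1539]
yellow [ 0.6616 -0.1369]
board [ 0.56140227 -0.16234154] 0.24821965535273113 0.2063456996396552
white [ 0.5253 -0.1734]
green [ 0.5955 -0.1575]
red [ 0.6623 -0.1401]
(array([ 0.4593503 , -0.18847373,  0.09847897]), [np.float64(0.0003956099260053946), np.float64(0.0013179801127549073), np.float64(0.0014406595687513671)])
[ 0.45967957 -0.18876711  0.098     ]
(array([ 0.65912519, -0.13909663,  0.094561  ]), [np.float64(0.0009551269284672095), np.float64(0.0015622572399532607), np.float64(0.0019231925069154894)])
[ 0.65709326 -0.14028184  0.098     ]
```

```bash
cat > go.py <<'E'
import sys
from h import *
# go.py x y z yaw(of tool x)  -> units (translation in axes AFTER the turn)
x,y,z,a=map(float,sys.argv[1:5]); s=bot.read_state(); Rm=R.from_rotvec(s['tcp_rot']).as_matrix()
cur=np.arctan2(Rm[1,0],Rm[0,0]); d=np.array([x,y,z])-s['tool_pos']
ax=np.array([np.cos(a),np.sin(a)]);ay=np.array([np.sin(a),-np.cos(a)])
print('pos',s['tool_pos'].round(4),'yaw',cur.round(4),'tilt',np.arccos(-Rm[2,2]).round(4),'w',round(s['width'],3))
print('turn units',(-np.degrees(a-cur)/6).round(3),'| tx ty tz after turn',np.round([d[:2]@ax/.03,d[:2]@ay/.03,-d[2]/.03],3), '| before turn', np.round(Rm.T@d/.03,3))
E
python3 go.py .4594 -.1888 .053 1.819
```

```text
pos [ 0.5032 -0.1598  0.2201] yaw 1.8098 tilt 0.0003 w 1.001
turn units -0.088 | tx ty tz after turn [-0.577 -1.651  5.569] | before turn [-0.594 -1.646  5.569]
```

{"op": "arm_command", "data": {
  "steps": [0, 0, 0, 0, 0, -0.09, 1, -0.29, -0.83, 0, 0, 0, 0, 1, -0.29, -0.82, 0, 0, 0, 0, 1, 0, 0, 1, 0, 0, 0, 1, 0, 0, 1, 0, 0, 0, 1, 0, 0, 1, 0, 0, 0, 1, 0, 0, 1, 0, 0, 0, 1, 0, 0, 0, 0, 0, 0, 1, 0, 0, 0, 0, 0, 0, 1]
}}

```text
time: 6.12
tool_pos: [0.4604, -0.1898, 0.1012]
tcp_rot: [1.929, 2.478, 0.001]
wrist_force: [0.1, 0.2, 0.3]
width: 0.998
```

```bash
python3 go.py .4594 -.1888 .053 1.819; python3 - <<'E'
from h import *
s,c=wrist(); save('w2',c['img'])
E
```

```text
pos [ 0.4604 -0.1898  0.1012] yaw 1.8189 tilt 0.0014 w 0.998
turn units -0.001 | tx ty tz after turn [ 0.041 -0.026  1.607] | before turn [ 0.042 -0.027  1.607]
```

View pics/w2.png

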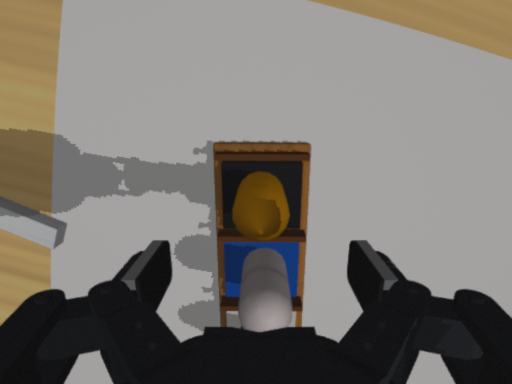

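Honey (260,205) is centred between the fingers (columns 160-360). I'll descend and grip.

{"op": "arm_command", "data": {
  "steps": [0.04, -0.03, 0.8, 0, 0, 0, 1, 0, 0, 0.8, 0, 0, 0, 1, 0, 0, 0, 0, 0, 0, 1, 0, 0, 0, 0, 0, 0, 0, 0, 0, 0, 0, 0, 0, 0, 0, 0, 0, 0, 0, 0, 0, 0, 0, 0, 0, 0, 0, 0, 0, 0, 0, 0, 0, 0, 0],
  "squeeze": 45
}}

```text
time: 7.18
tool_pos: [0.4596, -0.1893, 0.0538]
tcp_rot: [1.929, 2.477, 0.001]
wrist_force: [-1.2, -0.6, 4.5]
width: 0.411
```

{"op": "arm_command", "data": {
  "steps": [0, 0, 0, 0, 0, 0, 0, 0, 0, 0, 0, 0, 0, 0, 0, 0, -0.5, 0, 0, 0, 0, 0, 0, -0.5, 0, 0, 0, 0, 0, 0, 0, 0, 0, 0, 0]
}}

```text
time: 7.8
tool_pos: [0.4601, -0.1894, 0.0842]
tcp_rot: [1.928, 2.476, 0.001]
wrist_force: [0.4, -0.4, -1.4]
width: 0.409
```

```bash
python3 go.py .65 .154 .16 1.515; python3 - <<'E'
from h import *
s,c=wrist(); save('w3',c['img']); c=bot.read_camera('side'); save('s3',c['img'])
E
```

```text
pos [ 0.4601 -0.1894  0.0842] yaw 1.8184 tilt 0.0042 w 0.409
turn units 2.898 | tx ty tz after turn [11.783  5.681 -2.525] | before turn [ 9.541  8.95  -2.522]
```

View pics/w3.png

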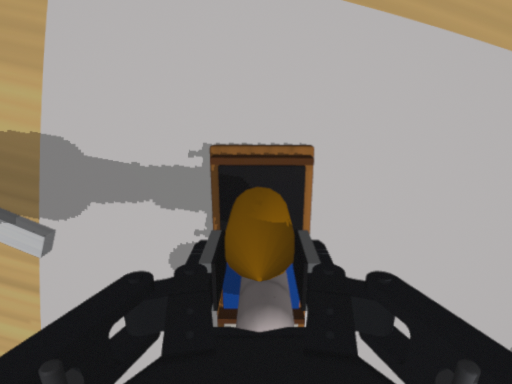

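View pics/s3.png

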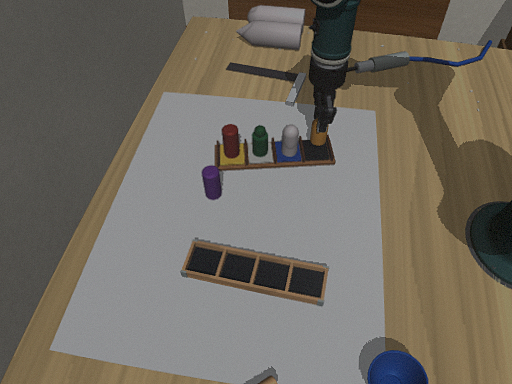

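{"op": "arm_command", "data": {
  "steps": [0, 0, -0.9, 0, 0, 0, 0, 0, 0, -1, 0, 0, 0, 0, 0, 0, -1, 0, 0, 0.9, 0, 0, 0, -0.9, 0, 0, 1, 0, 0, 0, 0, 0, 0, 1, 0, 0.5, 0.1, 0, 0, 0, 0, 0, 1, 0.2, 0, 0, 0, 0, 0, 1, 0.2, 0, 0, 0, 0, 0, 1, 0.2, 0, 0, 0, 0, 0, 1, 0.2, 0, 0, 0, 0, 0]
}}

```text
time: 9.15
tool_pos: [0.4923, -0.0533, 0.1947]
tcp_rot: [-2.278, -2.16, 0.002]
wrist_force: [0.3, 0.5, -1.3]
width: 0.405
```

{"op": "arm_command", "data": {
  "steps": [1, 0.2, 0, 0, 0, 0, 0, 1, 0.2, 0, 0, 0, 0, 0, 1, 0.2, 0, 0, 0, 0, 0, 1, 0.2, 0, 0, 0, 0, 0, 1, 0.2, 0, 0, 0, 0, 0, 1, 0.2, 0, 0, 0, 0, 0, 0.6, 0.2, 0, 0, 0, 0, 0, 0.3, 0.2, 0, 0, 0, 0, 0, 0, 0, 0, 0, 0, 0, 0, 0, 0, 0, 0, 0, 0, 0]
}}

```text
time: 10.4
tool_pos: [0.5523, 0.1478, 0.1959]
tcp_rot: [-2.283, -2.158, 0.001]
wrist_force: [-0.3, -0.7, -0.6]
width: 0.404
```

```bash
python3 go.py .65 .154 .16 1.515; python3 - <<'E'
from h import *
s,c=wrist(); save('w4',c['img']); np.savez('w4.npz',**c)
E
```

```text
pos [0.5523 0.1478 0.1959] yaw 1.5143 tilt 0.0009 w 0.404
turn units -0.007 | tx ty tz after turn [0.389 3.238 1.195] | before turn [0.392 3.239 1.193]
```

View pics/w4.png

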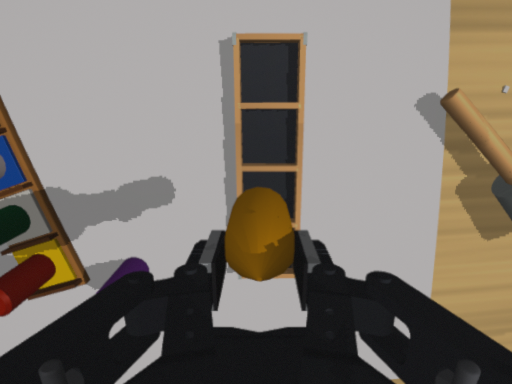

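```bash
python3 -c "
import cv2
b=cv2.imread('pics/w4.png')
cv2.imwrite('pics/w4c.png',cv2.resize(b[25:175,220:320],None,fx=4,fy=4,interpolation=cv2.INTER_CUBIC))"
```

```text
(no output)
```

View pics/w4c.png

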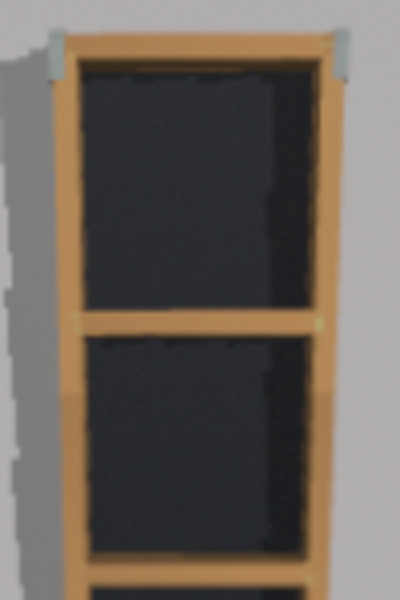

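```bash
python3 - <<'E'
from h import *
c=dict(np.load('w4.npz'))
f=lambda x,y:((x+.5)/4-.5+220,(y+.5)/4-.5+25)
q={'nl':(55,35),'nr':(343,35),'d1':(198,322),'d1l':(58,322),'d1r':(338,322),'d2':(198.5,573),'d2l':(67,573),'d2r':(331,573)}
for k,v in q.items(): print(k,plane(c,f(*v),.021)[:2].round(4))
a=plane(c,f(198.5,573),.021)[:2]; b=plane(c,f(199,35),.021)[:2]; d=a-b; print(a,np.linalg.norm(d),np.arctan2(d[1],d[0]))
E
```

```text
nl [0.4081 0.1301]
nr [0.4121 0.2027]
d1 [0.4807 0.1626]
d1l [0.4786 0.1255]
d1r [0.4827 0.1998]
d2 [0.5484 0.1595]
d2l [0.5463 0.1228]
d2r [0.5505 0.1965]
[0.54840255 0.1594687 ] 0.13830648628762085 -0.049785037537231236
```

```bash
python3 go.py .6502 .1542 .0425 1.519
```

```text
pos [0.5524 0.1477 0.196 ] yaw 1.5139 tilt 0.0006 w 0.407
turn units -0.048 | tx ty tz after turn [0.386 3.246 5.115] | before turn [0.405 3.246 5.114]
```

{"op": "arm_command", "data": {
  "steps": [0.1, 0.8, 0, 0, 0, 0, 0, 0.1, 0.8, 0, 0, 0, -0.05, 0, 0.1, 0.8, 0, 0, 0, 0, 0, 0.1, 0.85, 0, 0, 0, 0, 0, 0, 0, 1, 0, 0, 0, 0, 0, 0, 1, 0, 0, 0, 0, 0, 0, 1, 0, 0, 0, 0, 0, 0, 1, 0, 0, 0, 0, 0, 0, 0, 0, 0, 0, 0, 0, 0, 0, 0, 0, 0, 0]
}}

```text
time: 11.7
tool_pos: [0.6514, 0.155, 0.0773]
tcp_rot: [2.277, 2.163, 0.002]
wrist_force: [-0.9, -0.1, -1.3]
width: 0.405
```

```bash
python3 go.py .6502 .1542 .0425 1.519;python3 - <<'E'
from h import *
for n in ('scene','side'):
    c=bot.read_camera(n); save('p5'+n,c['img'])
E
```

```text
pos [0.6514 0.155  0.0773] yaw 1.5193 tilt 0.0014 w 0.405
turn units 0.003 | tx ty tz after turn [-0.027 -0.038  1.16 ] | before turn [-0.028 -0.039  1.16 ]
```

View pics/p5scene.png

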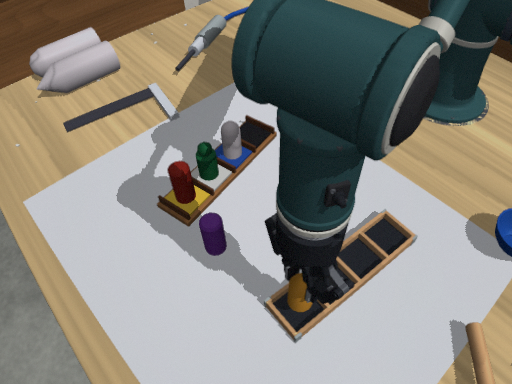

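Honey (300,293) is over the farthest cell and hanging upright. I'll lower it gently.

{"op": "arm_command", "data": {
  "steps": [-0.03, -0.04, 0.5, 0, 0, 0, 0, 0, 0, 0.4, 0, 0, 0, 0, 0, 0, 0.2, 0, 0, 0, 0, 0, 0, 0.06, 0, 0, 0, 0, 0, 0, 0, 0, 0, 0, 0, 0, 0, 0, 0, 0, 0, 0]
}}

```text
time: 12.55
tool_pos: [0.6493, 0.1543, 0.0422]
tcp_rot: [2.277, 2.164, -0.001]
wrist_force: [-1.7, -1.6, 5.8]
width: 0.402
```

{"op": "arm_command", "data": {
  "steps": [0, 0, 0, 0, 0, 0, 0.55, 0, 0, 0, 0, 0, 0, 0.9, 0, 0, 0, 0, 0, 0, 0.9, 0, 0, -0.5, 0, 0, 0, 0.9, 0, 0, -1, 0, 0, 0, 0.9, 0, 0, -1, 0, 0, 0, 0.9, 0, 0, -1, 0, 0, 0, 0.9, 0, 0, -1, 0, 0, 0, 0.9, 0, 0, -1, 0, 0, 0, 0.9, 0, 0, 0, 0, 0, 0, 0.9]
}}

```text
time: 13.8
tool_pos: [0.6519, 0.155, 0.2114]
tcp_rot: [2.274, 2.161, 0.011]
wrist_force: [0.0, -1.0, -0.3]
width: 0.9
```

```bash
python3 go.py .525 -.173 .19 1.819; python3 - <<'E'
from h import *
s,c=wrist(); save('w6',c['img'])
c=bot.read_camera('side'); save('s6',c['img'])
E
```

```text
pos [0.6519 0.155  0.2114] yaw 1.52 tilt 0.0082 w 0.9
turn units -2.855 | tx ty tz after turn [-9.559 -6.786  0.714] | before turn [-11.135  -3.674   0.663]
```

View pics/w6.png

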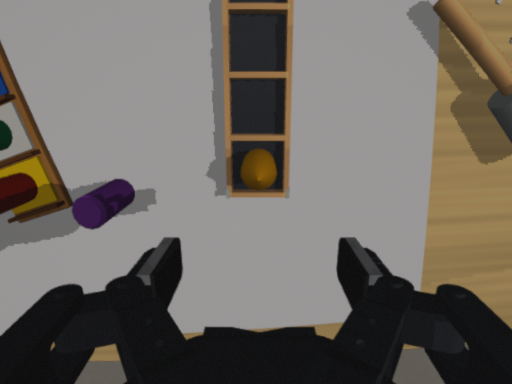

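View pics/s6.png

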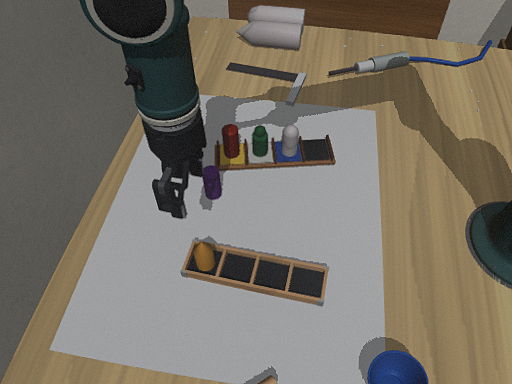

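Honey stands upright in the far cell (wrist 258,170). White is next.

{"op": "arm_command", "data": {
  "steps": [0, 0, 0, 0, 0, -0.95, 0.9, 0, 0, 0, 0, 0, -0.95, 0.9, 0, 0, 0, 0, 0, -0.95, 0.9, -0.9, -0.65, 0, 0, 0, 0, 0.9, -1, -0.7, 0, 0, 0, 0, 0.9, -1, -0.7, 0, 0, 0, 0, 0.9, -1, -0.7, 0, 0, 0, 0, 0.9, -1, -0.7, 0, 0, 0, 0, 0.9, -1, -0.7, 0, 0, 0, 0, 0.9, -1, -0.7, 0, 0, 0, 0, 0.9]
}}

```text
time: 15.15
tool_pos: [0.5573, -0.0827, 0.2043]
tcp_rot: [-1.928, -2.477, 0.002]
wrist_force: [0.3, 0.1, -0.2]
width: 0.901
```

{"op": "arm_command", "data": {
  "steps": [-1, -0.7, 0, 0, 0, 0, 0.9, -1, -0.7, 0, 0, 0, 0, 0.9, -0.6, -0.5, 0, 0, 0, 0, 0.9, 0, 0, 0, 0, 0, 0, 0.9, 0, 0, 0, 0, 0, 0, 0.9]
}}

```text
time: 15.78
tool_pos: [0.5224, -0.1708, 0.2052]
tcp_rot: [-1.929, -2.477, -0.0]
wrist_force: [-0.0, 0.3, 0.4]
width: 0.9
```

```bash
python3 go.py .525 -.172 .053 1.819; python3 - <<'E'
from h import *
s,c=wrist(); save('w7',c['img'])
b=c['img'][60:340,140:380]; save('w7c',cv2.resize(b,None,fx=2,fy=2))
np.savez('w7.npz',**c)
E
```

```text
pos [ 0.5224 -0.1708  0.2052] yaw 1.8181 tilt 0.0019 w 0.9
turn units -0.009 | tx ty tz after turn [-0.059  0.073  5.074] | before turn [-0.067  0.079  5.074]
```

View pics/w7c.png

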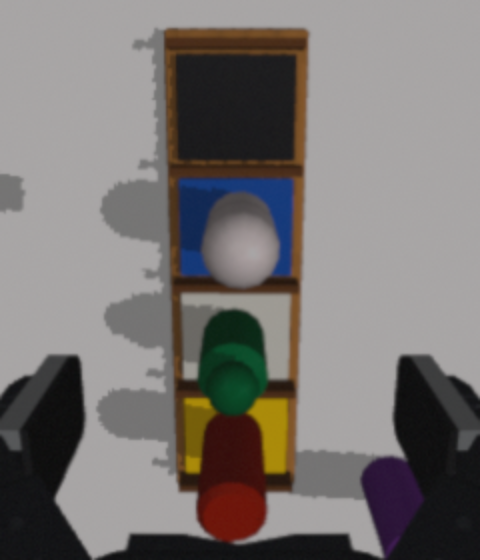

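The crop shows the white base edge at wrist pixel (260,156), green at (257,215) and red at (257,268). I'll re-check positions from this second wrist place.

```bash
python3 - <<'E'
from h import *
c=dict(np.load('w7.npz'))
for n,q in [('white',(241,192)),('green',(234,311)),('red',(234,416))]:
    x=plane(c,(140+q[0]/2-.25,60+q[1]/2-.25),.018); w=x[:2]-c['pose'][:2,3]; print(n,(x[:2]+.019*w/np.linalg.norm(w)).round(4))
E
python3 go.py .525 -.172 .053 1.819
```

```text
white [ 0.5244 -0.1679]
green [ 0.5959 -0.1552]
red [ 0.6653 -0.1378]
pos [ 0.5227 -0.1706  0.2055] yaw 1.8189 tilt 0.0014 w 0.898
turn units -0.001 | tx ty tz after turn [-0.063  0.062  5.083] | before turn [-0.069  0.066  5.083]
```

{"op": "arm_command", "data": {
  "steps": [-0.03, 0.07, 1, 0, 0, 0, 0.9, 0, 0, 1, 0, 0, 0, 0.9, 0, 0, 1, 0, 0, 0, 0.9, 0, 0, 1, 0, 0, 0, 0.9, 0, 0, 0.6, 0, 0, 0, 0.9, 0, 0, 0.45, 0, 0, 0, 0.9, 0, 0, 0, 0, 0, 0, 0.9, 0, 0, 0, 0, 0, 0, 0.9]
}}

```text
time: 16.82
tool_pos: [0.5261, -0.1721, 0.0558]
tcp_rot: [1.929, 2.477, 0.001]
wrist_force: [0.4, 0.5, 1.2]
width: 0.9
```

```bash
python3 go.py .525 -.171 .053 1.819; python3 - <<'E'
from h import *
s,c=wrist(); save('w8',c['img'])
E
```

```text
pos [ 0.5261 -0.1721  0.0558] yaw 1.8185 tilt 0.0018 w 0.9
turn units -0.005 | tx ty tz after turn [ 0.044 -0.026  0.093] | before turn [ 0.045 -0.026  0.093]
```

View pics/w8.png

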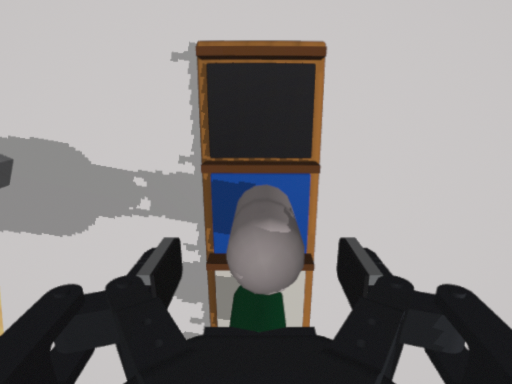

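White is centred within about 2-3 mm (265 against 260). Nudge and grip.

{"op": "arm_command", "data": {
  "steps": [0.06, -0.03, 0.09, 0, 0, 0, 0.9, 0, 0, 0, 0, 0, 0, 0.6, 0, 0, 0, 0, 0, 0, 0.45, 0, 0, 0, 0, 0, 0, 0, 0, 0, 0, 0, 0, 0, 0, 0, 0, 0, 0, 0, 0, 0, 0, 0, 0, 0, 0, 0, 0, 0, 0, 0, 0, 0, 0, 0]
}}

```text
time: 17.88
tool_pos: [0.524, -0.1702, 0.0525]
tcp_rot: [1.93, 2.478, 0.0]
wrist_force: [-1.4, 1.2, 5.7]
width: 0.421
```

{"op": "arm_command", "data": {
  "steps": [0, 0, -0.3, 0, 0, 0, 0, 0, 0, -1, 0, 0, 0, 0, 0, 0, -1, 0, 0, 0, 0, 0, 0, -1, 0, 0, 0, 0, 0, 0, -1, 0, 0, 0, 0, 0, 0, 0, 0, 0, 0.95, 0, 0, 0, 0, 0, 0, 0.95, 0, 0, 0, 0, 0, 0, 0.95, 0, 0, 0, 0, 0, 0, 0, 0]
}}

```text
time: 19.0
tool_pos: [0.5234, -0.1703, 0.1806]
tcp_rot: [-2.276, -2.165, 0.001]
wrist_force: [-0.0, -0.3, -3.2]
width: 0.424
```

```bash
python3 go.py .5823 .1577 .08 1.519; python3 - <<'E'
from h import *
s,c=wrist(); save('w9',c['img'])
E
```

```text
pos [ 0.5234 -0.1703  0.1806] yaw 1.521 tilt 0.0009 w 0.424
turn units 0.019 | tx ty tz after turn [11.019  1.396  3.353] | before turn [11.016  1.421  3.353]
```

View pics/w9.png

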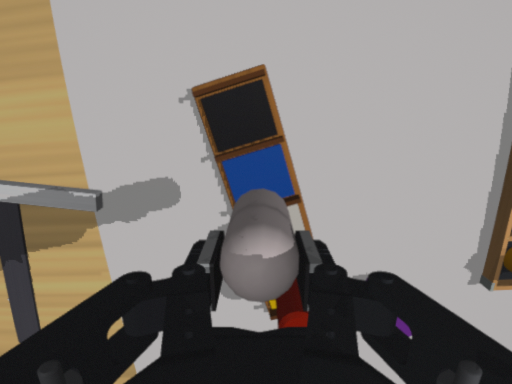

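{"op": "arm_command", "data": {
  "steps": [0.6, 0.08, 0, 0, 0, 0, 0, 1, 0.13, 0, 0, 0, 0, 0, 1, 0.13, 0, 0, 0, 0, 0, 1, 0.13, 0, 0, 0, 0, 0, 1, 0.13, 0, 0, 0, 0, 0, 1, 0.13, 0, 0, 0, 0, 0, 1, 0.13, 0, 0, 0, 0, 0, 1, 0.13, 0, 0, 0, 0, 0, 1, 0.13, 0, 0, 0, 0, 0, 1, 0.13, 0, 0, 0, 0, 0]
}}

```text
time: 20.3
tool_pos: [0.5756, 0.1176, 0.181]
tcp_rot: [-2.275, -2.166, -0.0]
wrist_force: [-0.4, 1.0, -2.3]
width: 0.426
```

{"op": "arm_command", "data": {
  "steps": [0.9, 0.13, 0, 0, 0, 0, 0, 0.5, 0.1, 0, 0, 0, 0, 0, 0, 0, 1, 0, 0, 0, 0, 0, 0, 1, 0, 0, 0, 0, 0, 0, 0.9, 0, 0, 0, 0, 0, 0, 0.5, 0, 0, 0, 0, 0, 0, 0, 0, 0, 0, 0, 0, 0, 0, 0, 0, 0, 0]
}}

```text
time: 21.3
tool_pos: [0.586, 0.1573, 0.0803]
tcp_rot: [2.276, 2.164, 0.003]
wrist_force: [0.6, 0.4, -0.9]
width: 0.425
```

```bash
python3 go.py .5823 .1577 .041 1.519; python3 - <<'E'
from h import *
s,c=wrist(); save('w10',c['img'])
E
```

```text
pos [0.586  0.1573 0.0803] yaw 1.52 tilt 0.002 w 0.425
turn units 0.01 | tx ty tz after turn [ 0.008 -0.123  1.31 ] | before turn [ 0.008 -0.125  1.31 ]
```

View pics/w10.png

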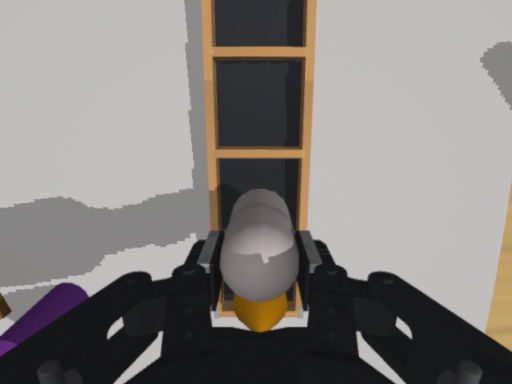

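White hangs over the third cell (260,245), ahead of honey. Lower it.

{"op": "arm_command", "data": {
  "steps": [0, -0.13, 0.6, 0, 0, 0, 0, 0, 0, 0.4, 0, 0, 0, 0, 0, 0, 0.2, 0, 0, 0, 0, 0, 0, 0.1, 0, 0, 0, 0, 0, 0, 0, 0, 0, 0, 0, 0, 0, 0, 0, 0, 0, 0]
}}

```text
time: 22.1
tool_pos: [0.5814, 0.1572, 0.0406]
tcp_rot: [2.277, 2.164, 0.001]
wrist_force: [-1.0, -0.4, 2.1]
width: 0.424
```

{"op": "arm_command", "data": {
  "steps": [0, 0, 0, 0, 0, 0, 0.55, 0, 0, 0, 0, 0, 0, 0.9, 0, 0, 0, 0, 0, 0, 0.9, 0, 0, -0.5, 0, 0, 0, 0.9, 0, 0, -1, 0, 0, 0, 0.9, 0, 0, -1, 0, 0, 0, 0.9, 0, 0, -1, 0, 0, 0, 0.9, 0, 0, -1, 0, 0, 0, 0.9, 0, 0, -1, 0, 0, 0, 0.9, 0, 0, 0, 0, 0, 0, 0.9]
}}

```text
time: 23.35
tool_pos: [0.5835, 0.1578, 0.2099]
tcp_rot: [2.274, 2.161, 0.011]
wrist_force: [0.7, -0.2, -0.4]
width: 0.898
```

```bash
python3 go.py .595 -.1565 .19 1.819; python3 - <<'E'
from h import *
s,c=wrist(); save('w11',c['img'])
E
```

```text
pos [0.5835 0.1578 0.2099] yaw 1.52 tilt 0.008 w 0.898
turn units -2.855 | tx ty tz after turn [-10.25   -2.204   0.662] | before turn [-10.445   0.908   0.646]
```

View pics/w11.png

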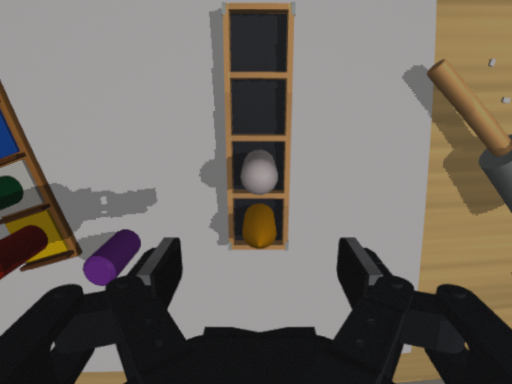

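White stands in the third cell (260,172) and honey in the fourth (260,226), both upright. Green is next.

{"op": "arm_command", "data": {
  "steps": [0, 0, 0, 0, 0, -0.95, 0.9, 0, 0, 0, 0, 0, -0.95, 0.9, 0, 0, 0, 0, 0, -0.95, 0.9, -0.75, -0.2, 0, 0, 0, 0, 0.9, -1, -0.22, 0, 0, 0, 0, 0.9, -1, -0.22, 0, 0, 0, 0, 0.9, -1, -0.22, 0, 0, 0, 0, 0.9, -1, -0.22, 0, 0, 0, 0, 0.9, -1, -0.22, 0, 0, 0, 0, 0.9, -1, -0.22, 0, 0, 0, 0, 0.9]
}}

```text
time: 24.65
tool_pos: [0.5853, -0.0511, 0.2034]
tcp_rot: [-1.929, -2.477, 0.002]
wrist_force: [-0.1, 0.5, -0.2]
width: 0.901
```

{"op": "arm_command", "data": {
  "steps": [-1, -0.22, 0, 0, 0, 0, 0.9, -1, -0.22, 0, 0, 0, 0, 0.9, -1, -0.22, 0, 0, 0, 0, 0.9, -0.5, -0.1, 0, 0, 0, 0, 0.9, 0, 0, 0, 0, 0, 0, 0.9, 0, 0, 0, 0, 0, 0, 0.9]
}}

```text
time: 25.4
tool_pos: [0.5898, -0.1567, 0.2046]
tcp_rot: [-1.929, -2.478, -0.0]
wrist_force: [0.5, 0.0, 0.2]
width: 0.898
```

```bash
python3 go.py .595 -.1565 .053 1.819
```

```text
pos [ 0.5898 -0.1567  0.2046] yaw 1.8188 tilt 0.0012 w 0.898
turn units -0.002 | tx ty tz after turn [-0.036  0.168  5.054] | before turn [-0.041  0.171  5.054]
```

{"op": "arm_command", "data": {
  "steps": [-0.03, 0.17, 1, 0, 0, 0, 0.9, 0, 0, 1, 0, 0, 0, 0.9, 0, 0, 1, 0, 0, 0, 0.9, 0, 0, 1, 0, 0, 0, 0.9, 0, 0, 0.6, 0, 0, 0, 0.9, 0, 0, 0.4, 0, 0, 0, 0.9, 0, 0, 0, 0, 0, 0, 0.9, 0, 0, 0, 0, 0, 0, 0.9]
}}

```text
time: 26.4
tool_pos: [0.5962, -0.1575, 0.0562]
tcp_rot: [1.929, 2.477, 0.001]
wrist_force: [-0.5, 1.1, 1.1]
width: 0.9
```

```bash
python3 go.py .595 -.1565 .053 1.819; python3 - <<'E'
from h import *
s,c=wrist(); save('w12',c['img'])
E
```

```text
pos [ 0.5962 -0.1575  0.0562] yaw 1.8185 tilt 0.002 w 0.9
turn units -0.005 | tx ty tz after turn [ 0.042 -0.031  0.108] | before turn [ 0.042 -0.031  0.108]
```

View pics/w12.png

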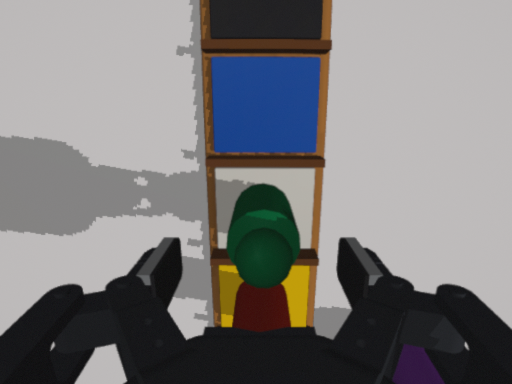

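Green is centred (264,240). Grip, lift, turn.

{"op": "arm_command", "data": {
  "steps": [0.06, -0.03, 0.1, 0, 0, 0, 0.9, 0, 0, 0, 0, 0, 0, 0.6, 0, 0, 0, 0, 0, 0, 0.45, 0, 0, 0, 0, 0, 0, 0, 0, 0, 0, 0, 0, 0, 0, 0, 0, 0, 0, 0, 0, 0, 0, 0, 0, 0, 0, 0, 0, 0, 0, 0, 0, 0, 0, 0]
}}

```text
time: 27.45
tool_pos: [0.5942, -0.156, 0.0526]
tcp_rot: [1.93, 2.478, 0.0]
wrist_force: [-2.9, -0.0, 5.4]
width: 0.409
```

{"op": "arm_command", "data": {
  "steps": [0, 0, -0.3, 0, 0, 0, 0, 0, 0, -1, 0, 0, 0, 0, 0, 0, -1, 0, 0, 0, 0, 0, 0, -1, 0, 0, 0, 0, 0, 0, -1, 0, 0, 0, 0, 0, 0, 0, 0, 0, 0.95, 0, 0, 0, 0, 0, 0, 0.95, 0, 0, 0, 0, 0, 0, 0.95, 0, 0, 0, 0, 0, 0, 0, 0]
}}

```text
time: 28.58
tool_pos: [0.5933, -0.1554, 0.1803]
tcp_rot: [-2.275, -2.165, 0.001]
wrist_force: [-0.3, -0.0, -2.6]
width: 0.412
```

```bash
python3 go.py .5143 .1613 .08 1.519; python3 - <<'E'
from h import *
s,c=wrist(); save('w13',c['img'])
E
```

```text
pos [ 0.5933 -0.1554  0.1803] yaw 1.5211 tilt 0.0015 w 0.412
turn units 0.02 | tx ty tz after turn [10.405 -3.177  3.344] | before turn [10.41  -3.151  3.354]
```

View pics/w13.png

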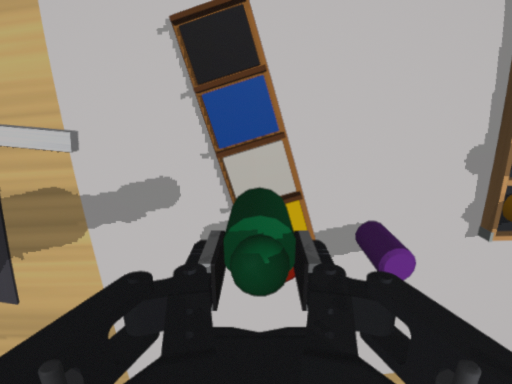

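{"op": "arm_command", "data": {
  "steps": [0.6, -0.2, 0, 0, 0, 0, 0, 1, -0.31, 0, 0, 0, 0, 0, 1, -0.31, 0, 0, 0, 0, 0, 1, -0.31, 0, 0, 0, 0, 0, 1, -0.31, 0, 0, 0, 0, 0, 1, -0.31, 0, 0, 0, 0, 0, 1, -0.31, 0, 0, 0, 0, 0, 1, -0.31, 0, 0, 0, 0, 0, 1, -0.31, 0, 0, 0, 0, 0, 1, -0.31, 0, 0, 0, 0, 0]
}}

```text
time: 29.88
tool_pos: [0.5177, 0.1382, 0.1811]
tcp_rot: [-2.275, -2.166, -0.0]
wrist_force: [0.6, -0.4, -2.1]
width: 0.408
```

{"op": "arm_command", "data": {
  "steps": [0.8, -0.2, 0, 0, 0, 0, 0, 0, 0, 1, 0, 0, 0, 0, 0, 0, 1, 0, 0, 0, 0, 0, 0, 0.9, 0, 0, 0, 0, 0, 0, 0.5, 0, 0, 0, 0, 0, 0, 0, 0, 0, 0, 0, 0, 0, 0, 0, 0, 0, 0]
}}

```text
time: 30.75
tool_pos: [0.5151, 0.1611, 0.0803]
tcp_rot: [2.276, 2.164, 0.003]
wrist_force: [0.6, 0.3, -2.4]
width: 0.41
```

```bash
python3 go.py .5143 .1613 .041 1.519; python3 - <<'E'
from h import *
s,c=wrist(); save('w14',c['img'])
E
```

```text
pos [0.5151 0.1611 0.0803] yaw 1.5202 tilt 0.0019 w 0.41
turn units 0.011 | tx ty tz after turn [ 0.005 -0.026  1.309] | before turn [ 0.004 -0.028  1.308]
```

View pics/w14.png

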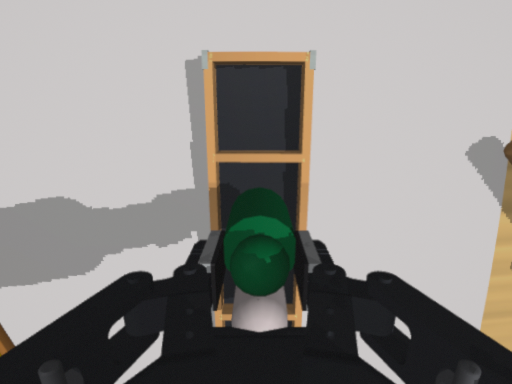

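Green is over the second cell (260,240), centred across the crate. Lower it.

{"op": "arm_command", "data": {
  "steps": [0, -0.01, 0.6, 0, 0, 0, 0, 0, 0, 0.4, 0, 0, 0, 0, 0, 0, 0.2, 0, 0, 0, 0, 0, 0, 0.1, 0, 0, 0, 0, 0, 0, 0, 0, 0, 0, 0, 0, 0, 0, 0, 0, 0, 0]
}}

```text
time: 31.55
tool_pos: [0.5139, 0.1604, 0.0409]
tcp_rot: [2.277, 2.164, -0.001]
wrist_force: [-3.0, -2.4, 4.0]
width: 0.413
```

{"op": "arm_command", "data": {
  "steps": [0, 0, 0, 0, 0, 0, 0.55, 0, 0, 0, 0, 0, 0, 0.9, 0, 0, 0, 0, 0, 0, 0.9, 0, 0, -0.5, 0, 0, 0, 0.9, 0, 0, -1, 0, 0, 0, 0.9, 0, 0, -1, 0, 0, 0, 0.9, 0, 0, -1, 0, 0, 0, 0.9, 0, 0, -1, 0, 0, 0, 0.9, 0, 0, -1, 0, 0, 0, 0.9, 0, 0, 0, 0, 0, 0, 0.9]
}}

```text
time: 32.8
tool_pos: [0.5163, 0.1614, 0.2095]
tcp_rot: [2.274, 2.162, 0.011]
wrist_force: [-0.7, -0.3, 0.2]
width: 0.902
```

```bash
python3 go.py .662 -.1395 .19 1.819; python3 - <<'E'
from h import *
s,c=wrist(); save('w15',c['img'])
E
```

```text
pos [0.5163 0.1614 0.2095] yaw 1.52 tilt 0.0077 w 0.902
turn units -2.855 | tx ty tz after turn [-10.915   2.243   0.649] | before turn [-9.772  5.354  0.665]
```

View pics/w15.png

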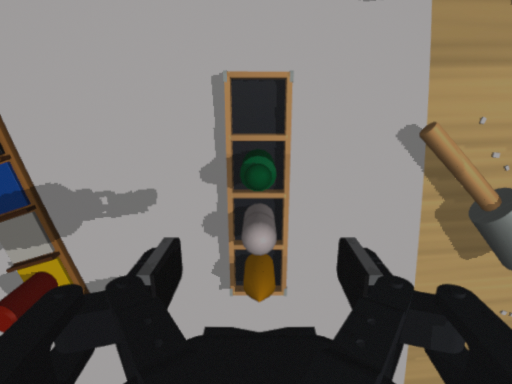

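Green stands in the second cell (258,172), with white and honey behind it. Now red.

{"op": "arm_command", "data": {
  "steps": [0, 0, 0, 0, 0, -0.95, 0.9, 0, 0, 0, 0, 0, -0.95, 0.9, 0, 0, 0, 0, 0, -0.95, 0.9, -0.9, 0.2, 0, 0, 0, 0, 0.9, -1, 0.2, 0, 0, 0, 0, 0.9, -1, 0.2, 0, 0, 0, 0, 0.9, -1, 0.2, 0, 0, 0, 0, 0.9, -1, 0.2, 0, 0, 0, 0, 0.9, -1, 0.2, 0, 0, 0, 0, 0.9, -1, 0.2, 0, 0, 0, 0, 0.9]
}}

```text
time: 34.1
tool_pos: [0.6046, -0.0305, 0.2032]
tcp_rot: [-1.929, -2.477, 0.002]
wrist_force: [0.9, -0.4, 0.6]
width: 0.899
```

{"op": "arm_command", "data": {
  "steps": [-1, 0.2, 0, 0, 0, 0, 0.9, -1, 0.2, 0, 0, 0, 0, 0.9, -1, 0.2, 0, 0, 0, 0, 0.9, -1, 0.2, 0, 0, 0, 0, 0.9, 0, 0, 0, 0, 0, 0, 0.9, 0, 0, 0, 0, 0, 0, 0.9]
}}

```text
time: 34.85
tool_pos: [0.657, -0.1395, 0.2036]
tcp_rot: [-1.929, -2.476, 0.001]
wrist_force: [0.2, 0.6, 0.8]
width: 0.894
```

```bash
python3 go.py .662 -.1395 .053 1.819
```

```text
pos [ 0.657  -0.1395  0.2036] yaw 1.8181 tilt 0.0028 w 0.894
turn units -0.009 | tx ty tz after turn [-0.039  0.161  5.021] | before turn [-0.048  0.172  5.02 ]
```

{"op": "arm_command", "data": {
  "steps": [-0.03, 0.16, 1, 0, 0, 0, 0.9, 0, 0, 1, 0, 0, 0, 0.9, 0, 0, 1, 0, 0, 0, 0.9, 0, 0, 1, 0, 0, 0, 0.9, 0, 0, 0.6, 0, 0, 0, 0.9, 0, 0, 0.4, 0, 0, 0, 0.9, 0, 0, 0, 0, 0, 0, 0.9, 0, 0, 0, 0, 0, 0, 0.9]
}}

```text
time: 35.85
tool_pos: [0.6639, -0.14, 0.0564]
tcp_rot: [1.929, 2.477, 0.001]
wrist_force: [0.6, 0.1, -0.6]
width: 0.9
```

```bash
python3 go.py .662 -.1395 .053 1.819; python3 - <<'E'
from h import *
s,c=wrist(); save('w16',c['img'])
E
```

```text
pos [ 0.6639 -0.14    0.0564] yaw 1.8185 tilt 0.0021 w 0.9
turn units -0.005 | tx ty tz after turn [ 0.033 -0.058  0.114] | before turn [ 0.033 -0.058  0.114]
```

View pics/w16.png

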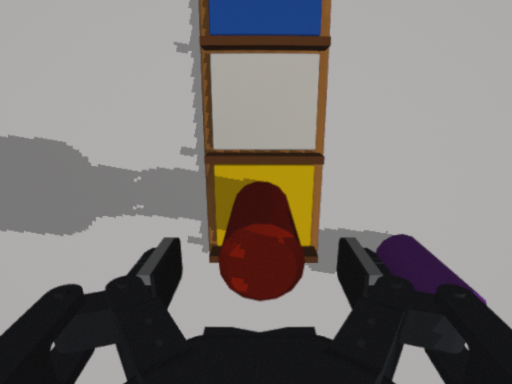

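Red is centred (261,260) and the purple decoy (400,250 and beyond) is clear of the right finger. Grip.

{"op": "arm_command", "data": {
  "steps": [0.02, -0.04, 0.1, 0, 0, 0, 0.9, 0, 0, 0, 0, 0, 0, 0.6, 0, 0, 0, 0, 0, 0, 0.45, 0, 0, 0, 0, 0, 0, 0, 0, 0, 0, 0, 0, 0, 0, 0, 0, 0, 0, 0, 0, 0, 0, 0, 0, 0, 0, 0, 0, 0, 0, 0, 0, 0, 0, 0]
}}

```text
time: 36.9
tool_pos: [0.662, -0.1397, 0.0525]
tcp_rot: [1.93, 2.478, 0.0]
wrist_force: [0.4, -0.7, 3.6]
width: 0.43
```

{"op": "arm_command", "data": {
  "steps": [0, 0, -0.3, 0, 0, 0, 0, 0, 0, -1, 0, 0, 0, 0, 0, 0, -1, 0, 0, 0, 0, 0, 0, -1, 0, 0, 0, 0, 0, 0, -1, 0, 0, 0, 0, 0, 0, 0, 0, 0, 0.95, 0, 0, 0, 0, 0, 0, 0.95, 0, 0, 0, 0, 0, 0, 0.95, 0, 0, 0, 0, 0, 0, 0, 0]
}}

```text
time: 38.02
tool_pos: [0.6609, -0.1393, 0.1804]
tcp_rot: [-2.275, -2.164, 0.001]
wrist_force: [0.3, 0.9, -2.4]
width: 0.428
```

```bash
python3 go.py .4464 .1648 .08 1.519; python3 - <<'E'
from h import *
s,c=wrist(); save('w17',c['img'])
E
```

```text
pos [ 0.6609 -0.1393  0.1804] yaw 1.521 tilt 0.0017 w 0.428
turn units 0.019 | tx ty tz after turn [ 9.752 -7.664  3.348] | before turn [ 9.766 -7.639  3.365]
```

View pics/w17.png

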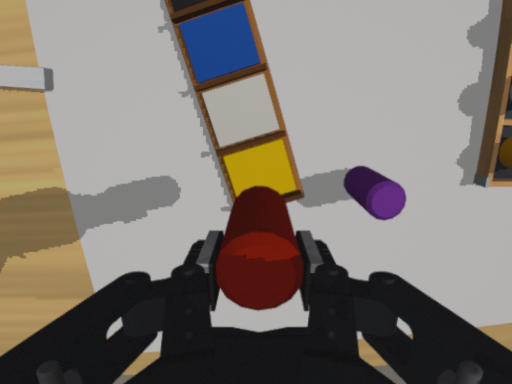

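{"op": "arm_command", "data": {
  "steps": [0.5, -0.4, 0, 0, 0, 0, 0, 0.95, -0.75, 0, 0, 0, 0, 0, 0.95, -0.75, 0, 0, 0, 0, 0, 0.95, -0.75, 0, 0, 0, 0, 0, 0.95, -0.75, 0, 0, 0, 0, 0, 0.95, -0.75, 0, 0, 0, 0, 0, 0.95, -0.75, 0, 0, 0, 0, 0, 0.95, -0.75, 0, 0, 0, 0, 0, 0.95, -0.75, 0, 0, 0, 0, 0, 0.95, -0.75, 0, 0, 0, 0, 0]
}}

```text
time: 39.33
tool_pos: [0.4592, 0.1438, 0.1811]
tcp_rot: [-2.275, -2.165, -0.0]
wrist_force: [-0.7, -0.2, -2.2]
width: 0.429
```

{"op": "arm_command", "data": {
  "steps": [0.5, -0.4, 0, 0, 0, 0, 0, 0.2, -0.1, 0, 0, 0, 0, 0, 0, 0, 1, 0, 0, 0, 0, 0, 0, 1, 0, 0, 0, 0, 0, 0, 0.9, 0, 0, 0, 0, 0, 0, 0.5, 0, 0, 0, 0, 0, 0, 0, 0, 0, 0, 0, 0, 0, 0, 0, 0, 0, 0]
}}

```text
time: 40.33
tool_pos: [0.4483, 0.1645, 0.0802]
tcp_rot: [2.277, 2.164, 0.003]
wrist_force: [0.5, -1.1, -1.7]
width: 0.43
```

```bash
python3 go.py .4464 .1648 .041 1.519; python3 - <<'E'
from h import *
s,c=wrist(); save('w18',c['img'])
E
```

```text
pos [0.4483 0.1645 0.0802] yaw 1.5199 tilt 0.0019 w 0.43
turn units 0.009 | tx ty tz after turn [ 0.008 -0.064  1.305] | before turn [ 0.007 -0.066  1.305]
```

View pics/w18.png

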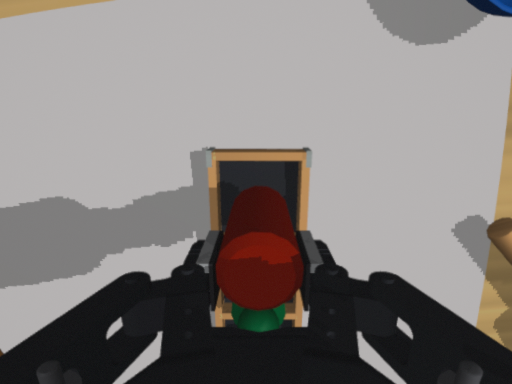

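Red is over the nearest cell (260,250). Lower it.

{"op": "arm_command", "data": {
  "steps": [0.01, -0.04, 0.6, 0, 0, 0, 0, 0, 0, 0.4, 0, 0, 0, 0, 0, 0, 0.2, 0, 0, 0, 0, 0, 0, 0.1, 0, 0, 0, 0, 0, 0, 0, 0, 0, 0, 0, 0, 0, 0, 0, 0, 0, 0]
}}

```text
time: 41.12
tool_pos: [0.4466, 0.1648, 0.0404]
tcp_rot: [2.277, 2.164, 0.001]
wrist_force: [0.5, -0.3, -2.0]
width: 0.427
```

{"op": "arm_command", "data": {
  "steps": [0, 0, 0.04, 0, 0, 0, 0, 0, 0, 0, 0, 0, 0, 0]
}}

```text
time: 41.38
tool_pos: [0.4468, 0.1648, 0.0404]
tcp_rot: [2.277, 2.164, 0.001]
wrist_force: [-2.7, -1.0, 7.9]
width: 0.43
```

Contact (7.9 N upward). Release and retreat.

{"op": "arm_command", "data": {
  "steps": [0, 0, 0, 0, 0, 0, 0.55, 0, 0, 0, 0, 0, 0, 0.9, 0, 0, 0, 0, 0, 0, 0.9, 0, 0, -0.5, 0, 0, 0, 0.9, 0, 0, -1, 0, 0, 0, 0.9, 0, 0, -1, 0, 0, 0, 0.9, 0, 0, -1, 0, 0, 0, 0.9, 0, 0, -1, 0, 0, 0, 0.9, 0, 0, -1, 0, 0, 0, 0.9, 0, 0, 0, 0, 0, 0, 0.9]
}}

```text
time: 42.62
tool_pos: [0.4484, 0.1653, 0.2079]
tcp_rot: [2.275, 2.162, 0.01]
wrist_force: [0.4, 0.2, -0.7]
width: 0.899
```

{"op": "arm_command", "data": {
  "steps": [-1, 0, 0, 0, 0, 0, 0.9, -1, 0, 0, 0, 0, 0, 0.9, -1, 0, 0, 0, 0, 0, 0.9, -1, 0, 0, 0, 0, 0, 0.9, -1, 0, 0, 0, 0, 0, 0.9, -1, 0, 0, 0, 0, 0, 0.9, -1, 0, 0, 0, 0, 0, 0.9, 0, 0, 0, 0, 0, 0, 0.9, 0, 0, 0, 0, 0, 0, 0.9]
}}

```text
time: 43.75
tool_pos: [0.435, -0.0447, 0.2033]
tcp_rot: [-2.277, -2.163, 0.0]
wrist_force: [0.4, 0.4, -0.3]
width: 0.899
```

```bash
python3 - <<'E'
from h import *
S=bot.read_camera('scene'); save('fs',S['img']); D=bot.read_camera('side'); save('fd',D['img'])
save('fsc',cv2.resize(S['img'][180:340,255:425],None,fx=4,fy=3.7,interpolation=cv2.INTER_CUBIC)[:590])
save('fdc',cv2.resize(D['img'][220:305,175:335],None,fx=4,fy=4,interpolation=cv2.INTER_CUBIC))
E
```

```text
(no output)
```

View pics/fs.png

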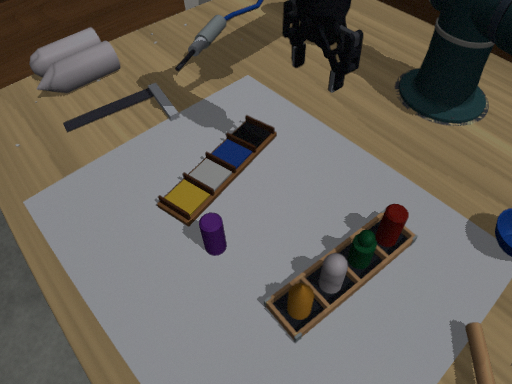

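View pics/fdc.png

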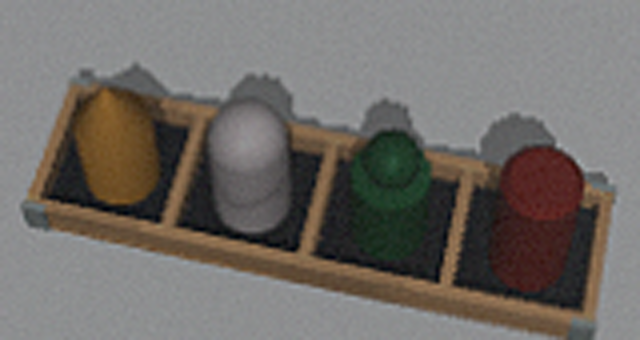

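View pics/fd.png

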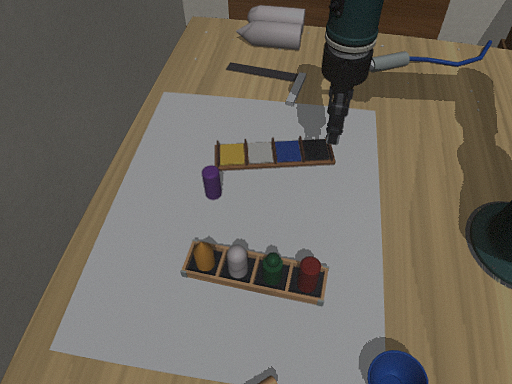

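```bash
python3 - <<'E'
from h import *
D=bot.read_camera('side'); o=np.array([.5483,.1595]); a=-.052; A=np.array([[np.cos(a),np.sin(a)],[-np.sin(a),np.cos(a)]])
for n,q in [('honey',(123,203)),('white',(256,234)),('green',(387,258)),('red',(526,290))]:
    x=plane(D,(q[0]/4+175-.4,q[1]/4+220-.4),.006); w=x[:2]-D['pose'][:2,3]; print(n,(1000*A@(x[:2]+.019*w/np.linalg.norm(w)-o)).round(1))
S=bot.read_camera('scene')
t,e=tri(ray(S,(299.5,278)),ray(D,(106/4+174.6,87/4+219.6))); print('honey tip',t,(1000*A@(t[:2]-o)).round(1),e)
E
```

```text
honey [105.9   1.9]
white [34.6  1.8]
green [-33.6  -0.9]
red [-105.6    0.5]
honey tip [0.64692483 0.15002683 0.08959107] [99.  -4.3] [np.float64(0.006096279016782858), np.float64(0.006096279016782955)]
```

```bash
python3 -c "
from h import *
print(bot.read_state()['time']); print(bot.finish_job())"
```

```text
43.95
the job is handed in; nothing more can be done
None
```

I moved all four finials into the crate in reverse order and handed the job in at about 44 s of the 120 s allowed; no verdict was reported. From the nearest cell to the farthest they now stand red, green, white, honey.

- **Placing:** each finial was lowered until the wrist force showed it touching the cell floor, then let go.
- **Final check:** the side view puts their bases at x = -106, -34, +35 and +106 mm along the crate, against targets of -102, -34, +34 and +102 mm. All four are within 2 mm across it and look upright with the gripper clear. The mallet, square, bowl and purple piece are unmoved in the pictures.
- **Disagreements:**
  - A last two-view fix on honey's tip was poor: the rays missed by 6 mm because of a rough pixel pick. It gave (99, -4) mm, still within the 16 mm tolerance.
  - Early on, the fixed cameras differed by 5–8 mm across the board for the finial positions, so I checked centring with the wrist camera before each grasp.

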